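# Reset and lock the grind knob of a coffee grinder

### The arm

A 6-joint arm with a two-finger parallel gripper is mounted at the origin on a cart in front of the work surface, level with it; the furniture and walls round the work are solid. World frame = base frame: x ahead of the robot, y to its left, z up, the work surface at z = 0. Lengths are in mm, angles in rad, forces in N, time in s.
With the tool pointing down it reaches from about 275 to 750 mm from the base axis. Payload 10.2 kg.
Tool frame: the origin (TCP) lies at the very end of the fingers, on their centre line; the grasp point (between the pads) lies 19 mm behind it; z points along the fingers, y is the line along which they close (so a half turn about z gives the same grasp; the last joint's range is limited). The gripper opens to 85 mm and grips with 20 to 120 N. Pads are 22 mm wide; open, the fingers measure 114 mm over their backs; the gripper's body (76 mm by 85 mm) begins 54 mm behind the grasp point. The pads swing forward as they close: fully open they stand 13 mm farther back than shut.
Start: joints at [0.955, 0.313, 1.498, -0, 1.331, -0.223], TCP at [200.971, 485.017, 231.294] pointing down, gripper open.
Joint ranges: [-2.94, 2.94], [-0.97, 2.17], [0.19, 2.56], [-1.23, 4.37], [0.02, 3.11], [-2.88, 2.88]. Speed limits (rad/s): [2.39, 2.39, 3.01, 3.14, 3.14, 3.14].

### API

Orientations are given as a unit quaternion [w, x, y, z].
In Python, from rig import * gives the robot as it stands. The module is installed in compiled form; this text tells all that it offers.
- The arm moves only by the shell command python3 -m crank 'ROWS' [FORCE]. ROWS is JSON, a list that holds one entry, the list of rows, each a list of 7 numbers: the shift along the tool's x, y, z in units of 25 mm (1.0 is 25 mm), then the turn, a rotation vector about the tool's x, y, z in units of 8 degrees (1.0 is 8 degrees), then the finger opening in mm, from 0 to 85.4. A call has exactly 8 rows; each row shifts and turns the commanded pose from where the row before left it, along the tool's axes as they then stand; what a row does not reach is not made up. A row lasts 1/10 s, in which the tool goes at most 50 mm and 8.59 degrees, less where a joint would pass 70% of its speed; a pose out of reach is approached as far as the arm can. A call is refused whole if a number of a shift passes 1 or a number of a turn 1, either way. A call with a gripper value outside its range is refused whole. The fingers move at their own pace and stop on an object; FORCE is the grip in N (left out, the last holds). Time passes only in rows, so rows that do not move let the fingers close, or fill a call up. It gives the time, the measured TCP pose, the force, the opening and the grip force at its end, in the units of the state.
- sense(): the state, without advancing time (a new reading comes with each control period).
- capture(name): name is "scene" or "top" or "wrist"; returns the picture (420x560x3 uint8, blue, green, red); there is no depth.
- camera_model(name): a dict with "fx", "fy", "cx", "cy" (pixels), "world_from_camera" (4x4, takes a point from camera to world coordinates); the wrist camera has in their place "T_tool_cam" (4x4, takes a point from camera to tool coordinates, whose origin is the TCP and whose axes are the flange's). Camera axes: x right, y up, looking along -z (the intrinsics and any distortion apply to the point x, -y, -z); pixel columns grow to the right and rows downward; lengths in mm; the calibration is good to about 2 mm. A picture is of the moment at which its call begins: read the wrist's pose just before it. camera_model takes no time and is no camera call.
- finish_job(): hands the job in; it is judged then, once.
The state is a dict: "time_s": time; "joints": joint angles; "dq": joint speeds; "tau": joint torques, N m; "eef_pos": TCP position; "ee_rot": TCP orientation; "force": force on the tool from outside, world axes, zero at the start; "wrist_torque": the same for the moment, N m; "grip_width": opening from 0.0 (shut) to 1.0 (fully open); "grip_force": force on a finger pad.
Only numpy, scipy, OpenCV 4.12 (cv2) and the standard library are available. Lean on these libraries where they do the work, as an engineer would, in place of code of your own. Each camera call takes 0.05 s, during which the arm holds its last target. There are 200 camera calls.

### The job

The coffee grinder still has its grind knob pulled up and locked at the coarse mark. Push the knob fully in to free it, turn it to the moka mark (the middle one of the three long marks, straight at the grinder's front), and pull it fully up again so that it locks there. The marks are only a guide: feel gently for the lock slot near the mark and never force the knob, and leave the mug and the glass beside the grinder where they stand.

Things in the scene. Friction and masses are not known exactly. Their poses are not given: they have to be found in the camera images.
- grinder: black and dark steel electric coffee grinder, fixed, 280 (its x) x 120 x 245 mm high. Origin on the worktop straight below the knob's upright axis; x points from its front to its back, z up. The head's flat top is 135 mm up; a 2 mm thick, 100 mm wide round scale plate lies on it round the knob. The bean hopper (116 mm wide, top 245 mm up) stands 152 mm behind the knob's axis
- grind_knob: bare aluminium grind knob: grip bar 13.5 mm thick, 46 mm long, 30 mm high on a 53 mm round skirt; one bar end tapers to a nose with a black line on top. Origin on the axis, 135 mm above the worktop when fully in (skirt top then 147.5 mm, bar top 178 mm); x points along the bar to the nose. Pulls 9 mm straight up; friction holds it at any height (about 3 N) and angle (0.06 N m)
- knob_grip (a point): point on the knob's axis in the grip bar, 11 mm below the bar's top and 20 mm above the skirt, 32 mm above the knob's origin: the height to pinch at. The knob starts pulled up (7 to 9 mm) in the coarse slot
- knob_pointer (a point): tip of the knob's pointed nose, 31 mm from the axis, 12 mm above the knob's origin
- moka_mark (a point): inner end of the moka mark, a raised white line on the scale plate at the grinder's front, middle one of three long marks, with a middle-sized bead; 31 mm from the knob's axis, 138 mm above the worktop: the pointer tip stands over it when the knob is at the mark. The hidden moka slot is not exactly there but up to 13 degrees off the mark; it gives about 2 degrees of play either way
- coarse_mark (a point): inner end of the coarse mark, the long mark with the largest bead, 60 degrees from the moka mark on the grinder's left (+y) side; coarse to moka is counter-clockwise from above. The coarse slot is wide (about 6 degrees of play either way). A third long mark (fine, smallest bead), with a slot not to be used, lies 60 degrees beyond moka
- lock_plate: slotted lock plate hidden in the head, 129 mm up, with the moka and fine slots; its axes tell nothing of the slots. A sprung key on the knob sits under it: up in a slot the knob cannot turn; it turns when within 1 mm of fully in. Between slots it rises 1.5 mm freely, then at 4 N per mm as the key presses on the plate (keep below 18 N), and springs back when let go
- coarse_plate: the part of the hidden lock plate with the coarse slot (same force limit). Origin on the axis, 129 mm above the worktop
- mug_a: white mug with leaf pattern, 92 x 127 x 95 mm, standing to the right of the grinder (seen from the robot). Origin at the centre of its underside
- glass_a: clear drinking glass, 81 mm diameter, 92 mm high, standing to the left of the grinder. Origin at the centre of its underside

How it is judged (in metres and radians):
On the way, in this order (a step that is already met when the one before it is completed fails the run):
1. the knob is pushed in, free to turn (z of grind_knob in the frame of grinder below 0.1365 m), for 0.1 s.
2. the knob is turned to the moka mark (pointer tip within 9.2 mm of it, some 17 degrees) (horizontal distance between knob_pointer and moka_mark below 0.0092 m), for 0.05 s.
At the end, for the whole second after the job is handed in: the knob stands pulled up by at least 6.5 of its 9 mm in the moka slot (pointer tip within 9.2 mm of the moka mark, seen from above); mug and glass within 20 mm of where they stood (z of grind_knob in the frame of grinder above 0.1415 m and horizontal distance between knob_pointer and moka_mark below 0.0092 m and distance of each of mug_a, glass_a from where it was at the start of the episode below 0.02 m); the robot touches nothing.
It fails at once if the knob is forced: its key presses on the lock plate with more than 18 N (contact force between grind_knob and lock_plate above 18 N or contact force between grind_knob and coarse_plate above 18 N).
It fails at once if the mug or the glass is knocked over (angle between any of mug_a, glass_a's own z axis and vertical above 0.5 rad).
It also fails if it takes over 56 s, if anything falls off the work surface, if the arm or the gripper's body presses on something with over 40 N, if the wrist force passes 120 N, or if a joint passes its speed limit or range.

## Working session

There is one attempt and no reset: what is moved stays moved. The work goes in short steps, Python scripts to look and compute and a shell command to move; the robot and the scene stay as the last step left them, time stands still between calls to the robot, and variables do not carry over. Pictures are saved under pics/ and viewed, at most 10 in all, crops included, and the job is handed in when it is done.

```bash
mkdir -p pics; cat > h.py <<'E'
from rig import *
import numpy as np, cv2
from scipy.spatial.transform import Rotation as R
def T_tool():
    s=sense(); q=s["ee_rot"]; T=np.eye(4); T[:3,:3]=R.from_quat([q[1],q[2],q[3],q[0]]).as_matrix(); T[:3,3]=s["eef_pos"]; return T
def cam(name):
    m=camera_model(name)
    W=T_tool()@np.array(m["T_tool_cam"]) if name=="wrist" else np.array(m["world_from_camera"])
    return m,W
def ray(m,W,u,v):
    d=np.array([(u-m["cx"])/m["fx"],-(v-m["cy"])/m["fy"],-1.]); return W[:3,3],W[:3,:3]@d
def onz(m,W,u,v,z):
    o,d=ray(m,W,u,v); return o+d*(z-o[2])/d[2]
def proj(m,W,p):
    c=np.linalg.inv(W)@np.r_[p,1]; return m["cx"]+m["fx"]*c[0]/-c[2], m["cy"]-m["fy"]*c[1]/-c[2]
def tri(a,b):
    (o,d),(p,e)=a,b; s=np.linalg.lstsq(np.c_[d,-e],p-o,rcond=None)[0]; A=o+s[0]*d;B=p+s[1]*e; return (A+B)/2,np.linalg.norm(A-B)
E
python3 - <<'E'
from h import *
for n in("scene","top"):
    m,W=cam(n); print(n,{k:v for k,v in m.items() if k!="world_from_camera"}); print(W.round(3))
    cv2.imwrite(f"pics/{n}0.png",capture(n))
print({k:v for k,v in camera_model("wrist").items()}); print(sense())
E
```

```text
scene {'fx': 494.2087811284233, 'fy': 494.2087811284233, 'cx': 276.77486717866964, 'cy': 214.7850078153763}
[[ 7.99000e-01  4.57000e-01 -3.91000e-01  2.18445e+02]
 [-6.01000e-01  6.21000e-01 -5.03000e-01 -5.02121e+02]
 [ 1.30000e-02  6.37000e-01  7.71000e-01  8.38379e+02]
 [ 0.00000e+00  0.00000e+00  0.00000e+00  1.00000e+00]]
top {'fx': 481.3296701380626, 'fy': 481.3296701380626, 'cx': 279.78938748779547, 'cy': 212.02903982960467}
[[ 1.600000e-02  9.820000e-01 -1.910000e-01  3.663410e+02]
 [-1.000000e+00  1.600000e-02 -3.000000e-03 -5.599200e+01]
 [ 1.000000e-03  1.910000e-01  9.820000e-01  1.149039e+03]
 [ 0.000000e+00  0.000000e+00  0.000000e+00  1.000000e+00]]
{'fx': 304.06566394410925, 'fy': 304.06566394410925, 'cx': 279.34343888328675, 'cy': 209.38583508693344, 'T_tool_cam': array([[ 6.13912139e-04,  9.51693947e-01,  3.07047641e-01,
         7.89296377e+01],
       [ 9.99999398e-01, -8.63630702e-04,  6.77420422e-04,
         2.91347022e-01],
       [ 9.09872686e-04,  3.07047041e-01, -9.51693904e-01,
        -1.42611597e+02],
       [ 0.00000000e+00,  0.00000000e+00,  0.00000000e+00,
         1.00000000e+00]])}
{'time_s': 0.1, 'joints': array([ 9.54580172e-01,  3.13336229e-01,  1.49832890e+00,  1.53215919e-05,
        1.33103346e+00, -2.23360453e-01]), 'dq': array([ 0.00074804,  0.00025414, -0.00185791,  0.00057354, -0.00021169,
        0.00166752]), 'tau': array([ 1.76561320e-03, -4.12899506e+01, -2.60139978e+01, -1.99927504e-04,
        3.07865143e-03,  3.58680006e-05]), 'eef_pos': array([200.83880614, 484.82026502, 230.83402365]), 'ee_rot': array([-2.32165737e-04,  1.95168885e-01,  9.80769494e-01, -5.01923078e-04]), 'force': array([ 0.61395211, -0.07604355,  0.41997412]), 'wrist_torque': array([-0.02990796,  0.02016926,  0.05063349]), 'grip_force': 0.0, 'grip_width': 1.0018819476314693}
```

View pics/top0.png

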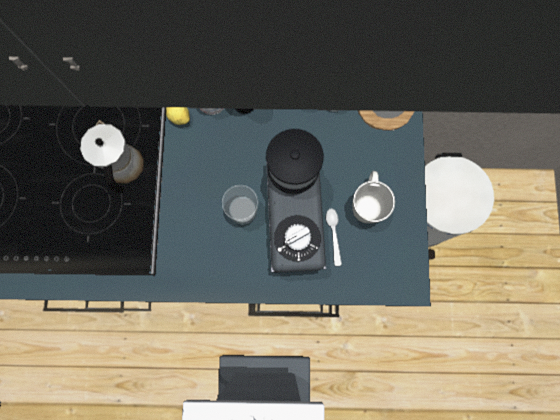

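View pics/scene0.png

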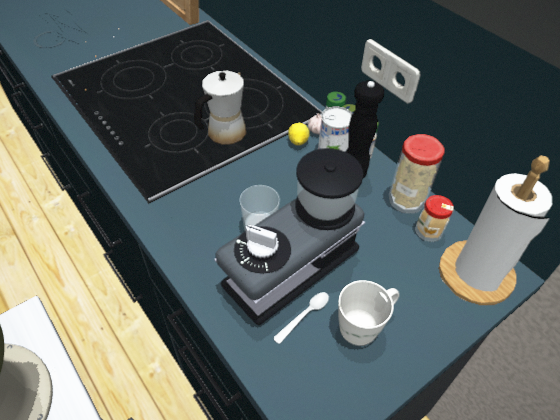

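The top view shows the knob at about (297,237) with the hopper at (295,160), glass at (240,205) and mug at (373,203). In the scene view the knob is at about (263,240). Next I'll enlarge both and take rough positions.

```bash
python3 - <<'E'
from h import *
t=cv2.imread("pics/top0.png");s=cv2.imread("pics/scene0.png")
a=cv2.resize(t[205:280,260:335],(390,390),interpolation=cv2.INTER_CUBIC)
b=cv2.resize(s[210:285,225:300],(390,390),interpolation=cv2.INTER_CUBIC)
cv2.imwrite("pics/crop0.png",np.hstack([a,b]))
mt,Wt=cam("top");ms,Ws=cam("scene")
print("knob",tri(ray(mt,Wt,297,237),ray(ms,Ws,263,240)))
g=cv2.cvtColor(t,cv2.COLOR_BGR2HSV)
print("knob onz",onz(mt,Wt,297,237,175),"hopper lid",onz(mt,Wt,295,157,245),"mug",onz(mt,Wt,373,203,95),"glass",onz(mt,Wt,240,205,92))
E
```

```text
knob (array([507.40702471, -90.50805837, 161.85004451]), np.float64(3.0574260744236033))
knob onz [504.13523969 -89.430123   175.        ] hopper lid [652.04170863 -81.64050529 245.        ] mug [ 594.99219627 -261.61654832   95.        ] glass [586.19994525  36.25373666  92.        ]
```

View pics/crop0.png

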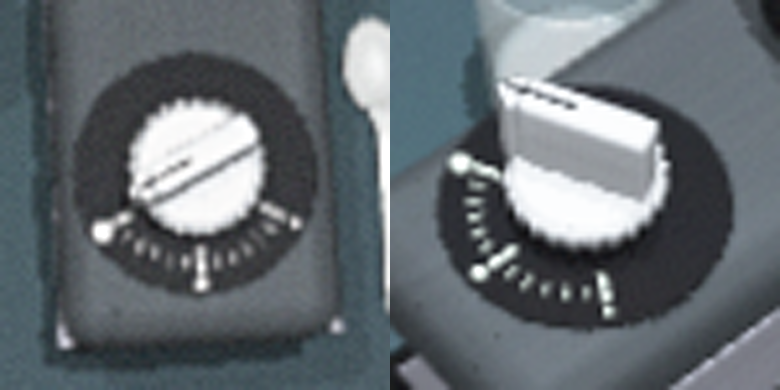

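```bash
python3 -m crank '[[[-1,-0.83,-0.35,0,0,0,60],[-1,-0.83,-0.35,0,0,0,60],[-1,-0.83,-0.35,0,0,0,60],[-1,-0.83,-0.35,0,0,0,60],[-1,-0.83,-0.35,0,0,0,60],[-1,-0.83,-0.35,0,0,0,60],[-1,-0.83,-0.35,0,0,0,60],[-1,-0.83,-0.35,0,0,0,60]]]'
python3 -m crank '[[[-1,-0.83,0,0,0,0,50],[-1,-0.83,0,0,0,0,50],[-1,-0.83,0,0,0,0,50],[-1,-0.83,0,0,0,0,50],[-1,-0.83,0,0,0,0,50],[-1,-0.83,0,0,0,0,50],[-1,-0.83,0,0,0,0,50],[-1,-0.83,0,0,0,0,50]]]'
python3 -m crank '[[[-1,-0.83,0,0,0,0,50],[-1,-0.83,0,0,0,0,50],[-1,-0.83,0,0,0,0,50],[-1,-0.83,0,0,0,0,50],[0,0,0,0,0,1,50],[0,0,0,0,0,1,50],[0,0,0,0,0,0,50],[0,0,0,0,0,0,50]]]'
python3 - <<'E'
from h import *
m,W=cam("wrist");T=T_tool()
im=capture("wrist");cv2.imwrite("pics/w1.png",im);np.savez("w1.npz",W=W)
print(T.round(3),sense()["joints"])
E
```

```text
time_s: 0.9
eef_pos: [322.5, 253.9, 301.5]
ee_rot: [-0.0, 0.195, 0.981, -0.0]
force: [0.4, -0.1, 0.8]
grip_width: 0.7
grip_force: 0.0
time_s: 1.7
eef_pos: [443.7, 23.9, 301.1]
ee_rot: [-0.0, 0.195, 0.981, 0.0]
force: [-0.0, 0.3, 0.3]
grip_width: 0.581
grip_force: 0.0
time_s: 2.5
eef_pos: [504.0, -89.6, 301.1]
ee_rot: [-0.0, 0.328, 0.945, 0.0]
force: [-0.1, -0.9, -0.5]
grip_width: 0.587
grip_force: 0.0
[[ -0.785   0.62   -0.    503.956]
 [  0.62    0.785   0.    -89.64 ]
 [  0.     -0.     -1.    301.135]
 [  0.      0.      0.      1.   ]] [-4.05185908e-01  2.42637369e-01  1.40862721e+00 -5.43975569e-06
  1.49054706e+00 -1.30746658e+00]
```

View pics/w1.png

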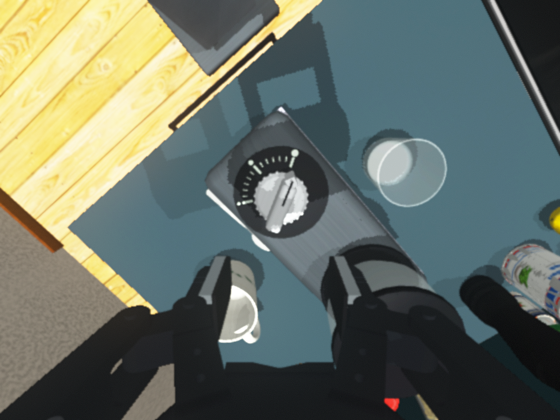

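The wrist view shows the knob bar from the nose at about (291,178) to the tail at about (275,230). The plate is at (282,192), the marks fan out up and left with the coarse bead at (295,153), and the glass is at (413,172). I'll take a second, closer wrist view.

```bash
python3 -m crank '[[[0,0,0.6,0,0,1,45],[0,0,0.6,0,0,1,45],[0,0,0.4,0,0,1,45],[0,0,0,0,0,0,45],[0,0,0,0,0,0,45],[0,0,0,0,0,0,45],[0,0,0,0,0,0,45],[0,0,0,0,0,0,45]]]'
python3 - <<'E'
from h import *
m,W=cam("wrist")
im=capture("wrist");cv2.imwrite("pics/w2.png",im);np.savez("w2.npz",W=W)
print(T_tool().round(3))
W1=np.load("w1.npz")["W"]; i1=cv2.imread("pics/w1.png")
u,v=map(int,proj(m,W1,[505,-89,165])); u2,v2=map(int,proj(m,W,[505,-89,165])); print(u,v,u2,v2)
a=cv2.resize(i1[v-55:v+55,u-55:u+55],(400,400),interpolation=cv2.INTER_CUBIC)
b=cv2.resize(im[v2-65:v2+65,u2-65:u2+65],(400,400),interpolation=cv2.INTER_CUBIC)
cv2.imwrite("pics/crop1.png",np.hstack([a,b]))
E
```

```text
time_s: 3.35
eef_pos: [504.1, -89.8, 261.6]
ee_rot: [0.0, 0.518, 0.855, 0.0]
force: [0.1, 0.5, -0.3]
grip_width: 0.527
grip_force: 0.0
[[-4.63000e-01  8.87000e-01  0.00000e+00  5.04102e+02]
 [ 8.87000e-01  4.63000e-01 -0.00000e+00 -8.97810e+01]
 [-0.00000e+00  0.00000e+00 -1.00000e+00  2.61560e+02]
 [ 0.00000e+00  0.00000e+00  0.00000e+00  1.00000e+00]]
280 198 280 210
```

View pics/crop1.png

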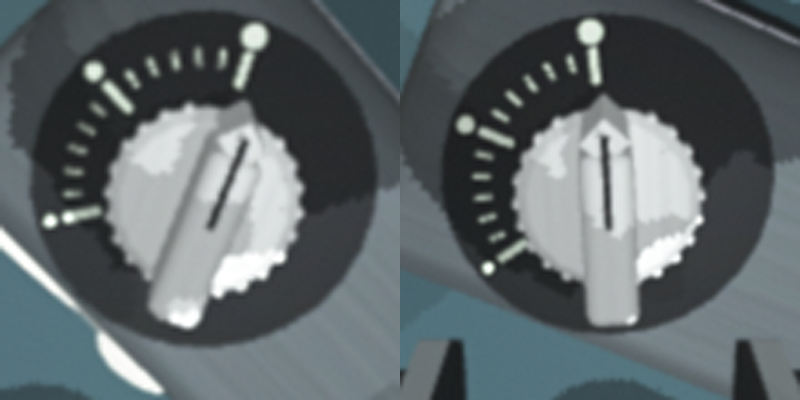

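The crops show the knob nose pointing at the coarse mark, with the black line on top. The moka mark's inner end is at (130,110) in the left crop and (112,146) in the right one. I'll triangulate these points across the two views.

```bash
cat > m.py <<'E'
from h import *
m=camera_model("wrist");W1=np.load("w1.npz")["W"];W2=np.load("w2.npz")["W"]
P=dict(line0=((244,142),(204,138)),line1=((210,227),(208,228)),cb=((255,37),(190,31)),ci=((240,87),(196,82)),mb=((95,72),(66,124)),mi=((130,110),(112,146)),fb=((50,222),(88,268)),fi=((102,211),(124,245)))
X={}
for k,(a,b) in P.items():
    r1=(225+a[0]/3.636,143+a[1]/3.636); r2=(215+b[0]/3.077,145+b[1]/3.077)
    X[k],e=tri(ray(m,W1,*r1),ray(m,W2,*r2))
    z=187 if 'line' in k else 138
    x1,x2=onz(m,W1,*r1,z),onz(m,W2,*r2,z)
    print(k,X[k].round(1),round(e,1),x1[:2].round(1),x2[:2].round(1)); X[k]=(x1+x2)/2
def circ(p):
    A=np.c_[2*p[:,:2],np.ones(3)]; s=np.linalg.solve(A,(p[:,:2]**2).sum(1)); return s[:2],np.sqrt(s[2]+s[:2]@s[:2])
print(circ(np.array([X[k] for k in("cb","mb","fb")])),circ(np.array([X[k] for k in("ci","mi","fi")])))
c=circ(np.array([X[k] for k in("cb","mb","fb")]))[0]
ang=lambda d:np.degrees(np.arctan2(d[1],d[0]))
for k in("cb","mb","fb"): print(k,ang(X[k]-np.r_[c,0]))
print("bar",ang(X["line0"]-X["line1"]))
# plate outline fit in both
for W,f in((W1,"w1"),(W2,"w2")):
    im=cv2.imread(f"pics/{f}.png");u,v=map(int,proj(m,W,np.r_[c,138]))
    hsv=cv2.cvtColor(im,cv2.COLOR_BGR2HSV); print(f,[im[int(y),int(x)].tolist() for x,y in [proj(m,W,np.r_[c,137]+[46*np.cos(t),46*np.sin(t),0]) for t in np.arange(0,6.28,.78)]],[im[int(y),int(x)].tolist() for x,y in [proj(m,W,np.r_[c,135]+[54*np.cos(t),54*np.sin(t),0]) for t in np.arange(0,6.28,.78)]])
E
python3 m.py
```

```text
line0 [494.4 -68.  186.6] 0.1 [494.4 -68. ] [494.3 -67.9]
line1 [505.4 -86.9 189.5] 0.0 [506.  -87.4] [505.8 -87.7]
cb [482.3 -52.8 141.6] 0.3 [482.9 -53. ] [482.4 -53.1]
ci [490.  -64.  145.3] 0.1 [491.3 -64.6] [490.6 -65.2]
mb [462.9 -93.2 140.4] 0.2 [463.1 -93.6] [462.7 -93.8]
mi [477.2 -92.4 141.5] 0.6 [477.3 -92.8] [477.5 -93.5]
fb [ 488.  -131.2  139.5] 0.4 [ 488.4 -131.7] [ 487.9 -131.7]
fi [ 492.8 -114.2  152.5] 0.4 [ 495.1 -117.8] [ 494.4 -119.8]
(array([508.5768896 , -90.73475864]), np.float64(45.751991213715364)) (array([508.62070143, -90.73868504]), np.float64(31.276462904797526))
cb 124.55810968323672
mb -176.27371250206133
fb -116.51153200046882
bar 120.59235992809559
w1 [[61, 60, 58], [66, 63, 59], [45, 43, 41], [44, 43, 40], [42, 41, 38], [39, 38, 35], [59, 56, 53], [61, 59, 57], [61, 59, 56]] [[137, 130, 118], [140, 134, 122], [77, 73, 67], [91, 86, 79], [90, 86, 78], [125, 121, 108], [238, 241, 239], [138, 133, 121], [137, 131, 118]]
w2 [[60, 59, 57], [43, 42, 40], [43, 40, 38], [41, 38, 37], [35, 34, 32], [36, 35, 31], [54, 51, 49], [60, 57, 55], [60, 59, 57]] [[135, 131, 119], [86, 83, 75], [77, 73, 67], [87, 84, 77], [71, 68, 62], [120, 114, 104], [126, 116, 84], [136, 132, 119], [137, 133, 119]]
```

Axis at (508.6, -90.7), inner mark radius 31.3 (should be 31), bar top at about 187 (knob fully up), bar at about 121.5°, moka mark at 183.8°. These match the text, so I'll descend.

```bash
python3 -m crank '[[[-0.12,0.14,0.5,0,0,0,40],[0,0,0.8,0,0,-0.5,40],[0,0,0.8,0,0,0,40],[0,0,0.8,0,0,0,40],[0,0,0.6,0,0,0,40],[0,0,0.4,0,0,0,40],[0,0,0.15,0,0,0,40],[0,0,0,0,0,0,40]]]' 30
python3 -m crank '[[[0,0,0,0,0,0,25],[0,0,0,0,0,0,25],[0,0,0,0,0,0,18],[0,0,0,0,0,0,14],[0,0,0,0,0,0,5],[0,0,0,0,0,0,5],[0,0,0,0,0,0,5],[0,0,0,0,0,0,5]]]' 30
```

```text
time_s: 4.2
eef_pos: [508.5, -90.8, 159.7]
ee_rot: [-0.0, 0.489, 0.873, -0.0]
force: [0.1, -0.2, -0.3]
grip_width: 0.466
grip_force: 0.0
time_s: 5.0
eef_pos: [508.0, -91.3, 160.2]
ee_rot: [-0.0, 0.489, 0.872, -0.001]
force: [-3.7, -2.2, 1.5]
grip_width: 0.15
grip_force: 31.8
```

```bash
python3 -m crank '[[[0,0,0.08,0,0,0,5],[0,0,0.08,0,0,0,5],[0,0,0.08,0,0,0,5],[0,0,0.08,0,0,0,5],[0,0,0.04,0,0,0,5],[0,0,0,0,0,0,5],[0,0,0,0,0,0,5],[0,0,0,0,0,0,5]]]'; python3 - <<'E'
from rig import *
s=sense();print(s["eef_pos"],s["force"],s["wrist_torque"])
E
```

```text
time_s: 5.8
eef_pos: [508.1, -91.3, 151.8]
ee_rot: [-0.0, 0.489, 0.872, -0.001]
force: [-7.2, -2.9, 7.5]
grip_width: 0.153
grip_force: 32.5
[508.09414192 -91.34824844 151.83769516] [-7.23781725 -2.88332937  7.50895007] [-0.42058119  1.09417105 -0.11809076]
```

```bash
python3 -m crank '[[[0,0,0.04,0,0,0,5],[0,0,0.02,0,0,0,5],[0,0,0,0,0,0,5],[0,0,0,0,0,0,5],[0,0,0,0,0,0,5],[0,0,0,0,0,0,5],[0,0,0,0,0,0,5],[0,0,0,0,0,0,5]]]'; python3 - <<'E'
from rig import *
s=sense();print(s["eef_pos"],s["force"],s["wrist_torque"])
E
```

```text
time_s: 6.6
eef_pos: [508.2, -91.4, 151.7]
ee_rot: [0.0, 0.489, 0.873, -0.001]
force: [-10.0, -1.6, 19.3]
grip_width: 0.152
grip_force: 34.3
[508.19536015 -91.39708576 151.71370607] [-9.99762888 -1.58436282 19.3186031 ] [-0.20252499  1.92791274 -0.06091465]
```

```bash
python3 -m crank '[[[0,0,-0.04,0,0,0,5],[0,0,0,0,0,-0.6,5],[0,0,0,0,0,-0.8,5],[0,0,0,0,0,-0.8,5],[0,0,0,0,0,-0.8,5],[0,0,0,0,0,-0.8,5],[0,0,0,0,0,-0.8,5],[0,0,0,0,0,-0.8,5]]]'; cat > st.py <<'E'
from h import *
s=sense();T=T_tool();print("z",s["eef_pos"].round(2),"yaw",np.degrees(np.arctan2(T[1,0],T[0,0]))%360,"F",s["force"].round(1),"M",s["wrist_torque"].round(2),s["time_s"])
E
python3 st.py
```

```text
time_s: 7.4
eef_pos: [508.3, -91.0, 151.8]
ee_rot: [0.0, 0.131, 0.991, -0.0]
force: [-5.9, 0.4, 10.3]
grip_width: 0.151
grip_force: 33.1
z [508.31 -91.01 151.79] yaw 164.95528101423426 F [-5.9  0.4 10.3] M [ 0.06  1.11 -0.12] 7.4
```

```bash
python3 -m crank '[[[0,0,0,0,0,-0.8,5],[0,0,0,0,0,-0.2,5],[0,0,0,0,0,0,5],[0,0,-0.09,0,0,0,5],[0,0,-0.09,0,0,0,5],[0,0,-0.09,0,0,0,5],[0,0,0,0,0,0,5],[0,0,0,0,0,0,5]]]'; python3 st.py
```

```text
time_s: 8.2
eef_pos: [508.0, -90.8, 156.5]
ee_rot: [-0.001, 0.064, 0.998, 0.0]
force: [-2.2, -3.0, -12.1]
grip_width: 0.154
grip_force: 29.6
z [508.05 -90.83 156.51] yaw 172.69087059715702 F [ -2.2  -3.  -12.1] M [-0.69  0.09 -0.02] 8.2
```

```bash
python3 -m crank '[[[0,0,0.14,0,0,0,5],[0,0,0.13,0,0,0,5],[0,0,0,0,0,0,5],[0,0,0,0,0,-0.38,5],[0,0,-0.09,0,0,0,5],[0,0,-0.09,0,0,0,5],[0,0,-0.06,0,0,0,5],[0,0,0,0,0,0,5]]]'; python3 st.py
```

```text
time_s: 9.0
eef_pos: [508.2, -90.8, 156.2]
ee_rot: [-0.001, 0.037, 0.999, 0.0]
force: [-4.3, -3.8, -9.8]
grip_width: 0.15
grip_force: 30.1
z [508.21 -90.83 156.2 ] yaw 175.74071034477006 F [-4.3 -3.8 -9.8] M [-0.73  0.46  0.09] 9.0
```

```bash
python3 -m crank '[[[0,0,0.12,0,0,0,5],[0,0,0.12,0,0,0,5],[0,0,0,0,0,0,5],[0,0,0,0,0,-0.38,5],[0,0,-0.09,0,0,0,5],[0,0,-0.09,0,0,0,5],[0,0,-0.06,0,0,0,5],[0,0,0,0,0,0,5]]]'; python3 st.py
```

```text
time_s: 9.8
eef_pos: [508.2, -90.8, 156.3]
ee_rot: [-0.001, 0.011, 1.0, 0.0]
force: [-5.3, -4.0, -9.5]
grip_width: 0.153
grip_force: 30.2
z [508.22 -90.82 156.27] yaw 178.77779083308258 F [-5.3 -4.  -9.5] M [-0.62  0.48  0.1 ] 9.8
```

```bash
python3 -m crank '[[[0,0,0.12,0,0,0,5],[0,0,0.12,0,0,0,5],[0,0,0,0,0,0,5],[0,0,0,0,0,-0.38,5],[0,0,-0.09,0,0,0,5],[0,0,-0.09,0,0,0,5],[0,0,-0.06,0,0,0,5],[0,0,0,0,0,0,5]]]'; python3 st.py
```

```text
time_s: 10.6
eef_pos: [508.3, -90.8, 156.3]
ee_rot: [-0.0, -0.016, 1.0, 0.0]
force: [-4.0, -3.5, -9.2]
grip_width: 0.156
grip_force: 30.2
z [508.25 -90.82 156.27] yaw 181.81500420833382 F [-4.  -3.5 -9.2] M [-0.74  0.45  0.12] 10.6
```

```bash
python3 -m crank '[[[0,0,0.12,0,0,0,5],[0,0,0.12,0,0,0,5],[0,0,0,0,0,0,5],[0,0,0,0,0,-0.38,5],[0,0,-0.09,0,0,0,5],[0,0,-0.09,0,0,0,5],[0,0,-0.06,0,0,0,5],[0,0,0,0,0,0,5]]]'; python3 st.py
```

```text
time_s: 11.4
eef_pos: [508.2, -90.8, 156.3]
ee_rot: [-0.001, -0.042, 0.999, 0.0]
force: [-3.3, -2.9, -9.9]
grip_width: 0.153
grip_force: 30.2
z [508.22 -90.79 156.27] yaw 184.85655105994158 F [-3.3 -2.9 -9.9] M [-0.63  0.52  0.11] 11.4
```

```bash
python3 -m crank '[[[0,0,0.12,0,0,0,5],[0,0,0.12,0,0,0,5],[0,0,0,0,0,0,5],[0,0,0,0,0,-0.38,5],[0,0,-0.09,0,0,0,5],[0,0,-0.09,0,0,0,5],[0,0,-0.06,0,0,0,5],[0,0,0,0,0,0,5]]]'; python3 st.py
```

```text
time_s: 12.2
eef_pos: [508.3, -90.8, 156.3]
ee_rot: [-0.0, -0.069, 0.998, 0.0]
force: [-3.8, -3.4, -9.4]
grip_width: 0.152
grip_force: 30.3
z [508.26 -90.76 156.34] yaw 187.8956854502022 F [-3.8 -3.4 -9.4] M [-0.65  0.51  0.11] 12.2
```

```bash
python3 -m crank '[[[0,0,0.12,0,0,0,5],[0,0,0.12,0,0,0,5],[0,0,0,0,0,0,5],[0,0,0,0,0,-0.38,5],[0,0,-0.09,0,0,0,5],[0,0,-0.09,0,0,0,5],[0,0,-0.06,0,0,0,5],[0,0,0,0,0,0,5]]]'; python3 st.py
```

```text
time_s: 13.0
eef_pos: [508.4, -90.8, 157.0]
ee_rot: [-0.0, -0.096, 0.995, -0.0]
force: [-7.0, -2.2, -2.9]
grip_width: 0.147
grip_force: 31.2
z [508.4  -90.79 157.04] yaw 190.96461139759276 F [-7.  -2.2 -2.9] M [-0.52  1.04  0.26] 13.0
```

The force dropped to friction level and z rose higher, so the slot is at about 191°. I'll pull up gently.

```bash
python3 -m crank '[[[0,0,-0.04,0,0,0,5],[0,0,-0.04,0,0,0,5],[0,0,-0.03,0,0,0,5],[0,0,0,0,0,0,5],[0,0,0,0,0,0,5],[0,0,0,0,0,0,5],[0,0,0,0,0,0,5],[0,0,0,0,0,0,5]]]'; python3 st.py
```

```text
time_s: 13.8
eef_pos: [508.3, -90.8, 159.3]
ee_rot: [-0.0, -0.096, 0.995, -0.0]
force: [-4.9, -2.9, -8.4]
grip_width: 0.149
grip_force: 30.5
z [508.33 -90.77 159.29] yaw 190.96957464714598 F [-4.9 -2.9 -8.4] M [-0.63  0.63  0.31] 13.8
```

```bash
python3 -m crank '[[[0,0,0,0,0,-0.08,5],[0,0,0,0,0,-0.07,5],[0,0,0,0,0,0,5],[0,0,0,0,0,0,5],[0,0,0,0,0,0,5],[0,0,0,0,0,0,5],[0,0,0,0,0,0,5],[0,0,0,0,0,0,5]]]'; python3 st.py
```

```text
time_s: 14.6
eef_pos: [508.3, -90.7, 159.6]
ee_rot: [-0.0, -0.106, 0.994, 0.0]
force: [-5.6, -2.8, -4.9]
grip_width: 0.152
grip_force: 30.9
z [508.35 -90.74 159.59] yaw 192.13592384635166 F [-5.6 -2.8 -4.9] M [-0.46  0.89  0.  ] 14.6
```

Side load is gone (Mz 0). A further gentle pull, 1.5 mm.

```bash
python3 -m crank '[[[0,0,-0.03,0,0,0,5],[0,0,-0.03,0,0,0,5],[0,0,0,0,0,0,5],[0,0,0,0,0,0,5],[0,0,0,0,0,0,5],[0,0,0,0,0,0,5],[0,0,0,0,0,0,5],[0,0,0,0,0,0,5]]]'; python3 st.py
```

```text
time_s: 15.4
eef_pos: [508.4, -90.7, 160.9]
ee_rot: [-0.0, -0.106, 0.994, 0.0]
force: [-4.1, -2.0, -6.6]
grip_width: 0.149
grip_force: 30.7
z [508.36 -90.7  160.94] yaw 192.13979817708824 F [-4.1 -2.  -6.6] M [-0.51  0.79  0.01] 15.4
```

```bash
python3 -m crank '[[[0,0,-0.03,0,0,0,5],[0,0,-0.02,0,0,0,5],[0,0,0,0,0,0,5],[0,0,0,0,0,0,5],[0,0,0,0,0,0,5],[0,0,0,0,0,0,5],[0,0,0,0,0,0,5],[0,0,0,0,0,0,5]]]'; python3 st.py
```

```text
time_s: 16.2
eef_pos: [508.2, -90.7, 161.2]
ee_rot: [-0.001, -0.106, 0.994, 0.0]
force: [-0.5, -4.4, -26.2]
grip_width: 0.147
grip_force: 29.3
z [508.23 -90.68 161.19] yaw 192.13042897289543 F [ -0.5  -4.4 -26.2] M [-0.77 -0.23  0.07] 16.2
```

The top stop is reached. I'll unload, release and retreat.

```bash
python3 -m crank '[[[0,0,0.05,0,0,0,5],[0,0,0,0,0,0,5],[0,0,0,0,0,0,16],[0,0,0,0,0,0,25],[0,0,0,0,0,0,40],[0,0,0,0,0,0,40],[0,0,0,0,0,0,40],[0,0,0,0,0,0,40]]]'
python3 -m crank '[[[0,0,-0.3,0,0,0,40],[0,0,-0.8,0,0,0,40],[0,0,-0.8,0,0,0,40],[0,0,-0.8,0,0,0,40],[0,0,-0.8,0,0,0,40],[0,0,-0.5,0,0,0,40],[0,0,0,0,0,0,40],[0,0,0,0,0,0,40]]]'
python3 - <<'E'
from h import *
m,W=cam("wrist");im=capture("wrist");np.savez("w3.npz",W=W);cv2.imwrite("pics/w3.png",im)
u,v=map(int,proj(m,W,[508.6,-90.7,165]));print(u,v)
a=cv2.resize(im[v-65:v+65,u-65:u+65],(400,400),interpolation=cv2.INTER_CUBIC)
b=cv2.resize(capture("scene")[190:305,205:320],(400,400),interpolation=cv2.INTER_CUBIC)
cv2.imwrite("pics/crop3.png",np.hstack([a,b]))
E
python3 st.py
```

```text
time_s: 17.0
eef_pos: [508.7, -90.8, 161.0]
ee_rot: [0.0, -0.106, 0.994, -0.0]
force: [0.1, 0.3, -0.7]
grip_width: 0.468
grip_force: 0.0
time_s: 17.8
eef_pos: [508.4, -90.8, 260.6]
ee_rot: [-0.0, -0.106, 0.994, 0.0]
force: [-0.7, -0.2, 0.5]
grip_width: 0.466
grip_force: 0.0
279 211
z [508.24 -90.7  260.03] yaw 192.13189662965962 F [-0.4 -0.2  0. ] M [ 0.01 -0.06  0.01] 17.9
```

View pics/crop3.png

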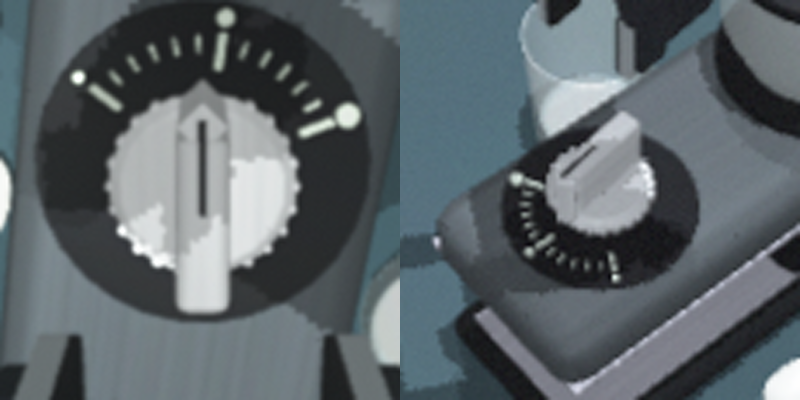

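The nose is now at (202,85) in the wrist crop, just past the moka mark (220,60), and upright. I'll check the height from these two views.

```bash
python3 - <<'E'
from h import *
m=camera_model("wrist");W=np.load("w3.npz")["W"];ms,Ws=cam("scene")
for a,b in(((202,122),(163,177)),((203,215),(196,146))):
    X=tri(ray(m,W,214+a[0]/3.077,146+a[1]/3.077),ray(ms,Ws,205+b[0]/3.478,190+b[1]/3.478)); print(X, onz(m,W,214+a[0]/3.077,146+a[1]/3.077,187))
# line length gives height too
for z in(178,187):
    p=[onz(m,W,214+x/3.077,146+y/3.077,z) for x,y in((202,122),(203,215))];d=p[0]-p[1];print(z,np.linalg.norm(d),np.degrees(np.arctan2(d[1],d[0]))%360)
E
```

```text
(array([482.37066661, -96.10975247, 185.79164736]), np.float64(0.9257270541112524)) [481.63410666 -96.04471483 187.        ]
(array([505.15111559, -90.9496135 , 186.54882387]), np.float64(1.2438095369189386)) [504.35252151 -90.88909156 187.        ]
178 24.265917266849613 192.78591227074403
187 23.29606886449812 192.785912270744
```

```bash
python3 -c "
from rig import *
print(finish_job())"
```

```text
the job is handed in; nothing more can be done
None
```

The job is handed in, with no verdict returned: I pushed the knob in, turned it to the moka slot (about 8° past the mark, inside the 17° allowed), pulled it up to its top stop (about 8 mm measured) and released it, and the arm never went near the mug or glass.

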